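Lock the dust box cover of the shoe finisher with its cam key

ROBOT

A 7-joint arm with a two-finger parallel gripper is mounted at the origin on the work surface. World frame = base frame: x ahead of the robot, y to its left, z up, the work surface at z = 0. Lengths are in m, angles in rad, forces in N, time in s.
With the tool pointing down it reaches from about 0.4 to 0.9 m from the base axis. Payload 5.5 kg.
Tool frame: the origin (TCP) lies at the very end of the fingers, on their centre line; the grasp point (between the pads) lies 19 mm behind it; z points along the fingers, y is the direction in which the jaws open and shut (so a half turn about z gives the same grasp; the last joint's range is limited). The gripper opens to 85 mm and grips with 20 to 120 N. Pads are 22 mm wide; open, the fingers measure 114 mm over their backs; the gripper's body (76 mm by 85 mm) begins 54 mm behind the grasp point. The pads swing forward as they close: fully open they stand 13 mm farther back than shut.
Start: joints at [1.446, 0.501, -0.427, 1.55, 0.221, 1.138, -0.21], TCP at [0.246, -0.602, 0.2] pointing down, gripper open.
Joint ranges: [-2.88, 2.88], [-0.31, 2.03], [-1.54, 1.56], [0.2, 2.42], [-1.41, 4.55], [0.19, 2.02], [-2.57, 2.57]. Speed limits (rad/s): [2.57, 2.57, 3.14, 3.14, 3.14, 3.14, 3.14].

INTERFACE

Orientations are given as a rotation vector (axis times angle).
In Python, from cell import arm gives the robot as it stands.
- The arm moves only by the tool move_arm, never from a script. Its arguments are lists of equal length, an entry for each row: "delta_pos": the shift along the tool's x, y, z in m, a list of three; "turn": the turn about the tool's z in rad; "hand": the closure, from -1 (fully open) to 1 (shut). In form: {"delta_pos": [[tx, ty, tz], ...], "turn": [turn, ...], "hand": [hand, ...]}. A call has exactly 5 rows; each row shifts and turns the commanded pose from where the row before left it, along the tool's axes as they then stand; what a row does not reach is not made up. A row lasts 1/8 s, in which the tool goes at most 62.5 mm and 10.7 degrees, less where a joint would pass 70% of its speed; a pose out of reach is approached as far as the arm can. A call with a gripper value outside its range is refused whole. The fingers move at their own pace and stop on an object; "grip_force" is the grip in N (left out, the last holds). Time passes only in rows, so rows that do not move let the fingers close, or fill a call up. It gives the time, the measured TCP pose, the force and the opening at its end, in the units of the state.
- arm.get_obs(): the state, without advancing time (a new reading comes with each control period).
- arm.capture(name): name is "scene" or "side" or "wrist"; returns a dict with "frame" (400x640x3 uint8, red, green, blue), "depth" (400x640 float32, m along the optical axis (not along the pixel's ray), 0 where there is no reading), "K" (3x3 intrinsics, pixels), "k1" (the pictures are not rectified: a ray, as slopes to the right and down, at radius r is drawn at 1 + k1 r^2 times it, then the intrinsics apply), "pose" (4x4, takes a point from camera to world coordinates). Camera axes: x right, y down, z forward; pixel columns grow to the right and rows downward; lengths in m; the calibration is good to about 2 mm. A picture is of the moment at which its call begins.
- arm.hand_in(): hands the job in, once; it reports no verdict.
The state is a dict: "time_s": time; "joint_pos": joint angles; "qvel": joint speeds; "effort": joint torques, N m; "ee_pos": TCP position; "ee_rot": TCP orientation; "force": force on the tool from outside, world axes, zero at the start; "moment": the same for the moment, N m; "gripper_width": opening from 0.0 (shut) to 1.0 (fully open).
Only numpy, scipy, OpenCV 4.12 (cv2) and the standard library are available. Lean on these libraries where they do the work, as an engineer would, in place of code of your own. Each camera call takes 0.05 s, during which the arm holds its last target.

TASK

Take the blue key out of its wooden block, push its blade right down into the slot of the brass cam lock on the orange dust box cover, and turn the lock a quarter turn clockwise until it seats against its stop. The lock head floats a little sideways in its hole, so feel for the slot with a light push; be gentle, stop turning once it seats instead of forcing it, turn it with the key only, and keep the key upright. Then stand the key back in its block as it was, let go, and leave everything else on the bench where it is.

Things in the scene. Friction and masses are not known exactly. Their poses are not given: they have to be found in the camera images.
- dustbox: Fixed cream steel box, 210 (x) x 180 (y) x 79 (z) mm, flat orange cover with a round brass cam lock in it. Origin under the middle of the box; x towards the cover's hinges, away from the louvred front; z up. Which side of the bench it is on changes
- lock (a point): Middle of the lock's oval hole, 20 mm in front of the box's middle, raised to the top face of the untouched lock head (100 mm above the bench, 21 mm above the cover); box axes. The head: brass, 44 mm across, 12 mm thick, one straight slot right across, 4 mm wide, 7 mm deep, open-ended. The head's centre is NOT always here: it may be up to 9 mm off either way along y, unmeasured (see point cover)
- cover (a point): On the cover right below point lock, box axes. The lock head floats in the oval hole: along y it stays where it is unless pushed by over 8 N; none along x. It is also sprung: pushed down up to 5 mm (1 N to start, 1 N more per mm, 6 N at the bottom, then rigid), and comes up again. A blade standing on its face with 2 to 3 mm of push can be slid along y until it drops into the slot and the push vanishes
- cam (a joint): Turn of the lock head about the vertical, rad: 0 = open, slot along the box's x; grows clockwise seen from above (the slot's direction is the box's x turned by minus this value); 1.57 = locked, at its (slightly springy) stop. Starts between 0.1 and 0.35. It takes 0.08 to 0.11 N m to turn and stays where left; over 0.3 N m, or a push over 30 N, can damage it. The key's blade has about 0.05 rad of play either way
- key_center (a point): Centre of the handle of the loose key (about 80 g): blue handle 26 (x) x 16 (y) x 50 (z) mm, flat sides to grip across y; under it a flat steel blade 24 (x) x 3 (y) mm, 18 mm long. The blade's lower edge is 43 mm below this point, the handle's lower end 25 mm below, its top 25 mm above. z up, x along the blade's width. It starts standing in its block, blade down
- key_tip (a point): Middle of the lower edge of the key's blade, on the axis of the key, same axes as key_center
- holder_slot (a point): Mouth of the slot in the key block, centre of its top face: a fixed wooden block 75 (x) x 62 (y) x 32 (z) mm with a slot 28 (x) x 9 (y) mm, 26 mm deep. The key stands in it with its handle's lower end on the block's top, blade tip 18 mm below this point. Which side of the bench the block is on changes
- tin: Bystander: small flat steel tin, 48 mm across, 22 mm high, standing on the dust box's cover towards its hinge side; origin under its centre
- brush: Bystander: hand brush, about 160 mm long, lying flat on the bench just beyond the key block; origin under its centre
- hammer: Bystander: hammer lying on the bench to the left; origin under its centre
- spool: Bystander: white thread spool, 40 mm across, 50 mm high, standing at the back; origin under its centre
- jar: Bystander: amber glass jar with black cap, 68 mm across, 85 mm high, at the back; origin under its centre
- heel: Bystander: black rubber shoe heel, about 85 x 58 x 22 mm, lying on the right; origin under its rear half
- tape: Bystander: yellow tape measure, 62 x 34 x 60 mm, standing on the left; origin under its centre

How it is judged:
On the way, in this order (a step that is already met when the one before it is completed fails the run):
1. the key's blade is brought down onto the still unlocked lock (horizontal distance between key_tip and lock below 0.02 m and z of key_tip in the frame of lock below 0.001 m and value of joint cam below 0.6 rad), for 0.05 s.
2. the lock is turned home with the key's blade down in its slot (value of joint cam above 1.49 rad and z of key_tip in the frame of lock below -0.006 m and horizontal distance between key_tip and lock below 0.016 m), for 0.1 s.
At the end, for the whole second after the job is handed in: The lock is turned home (within about 5 degrees of its stop at 1.57 rad, i.e. above 1.48), and the key stands at rest and released in its block: blade tip within 7 mm of the slot's centre seen from above and at least 14 mm below the block's top, upright within 0.15 rad (value of joint cam above 1.48 rad and horizontal distance between key_tip and holder_slot below 0.007 m and z of key_tip in the frame of holder_slot below -0.014 m and angle between key_center's own z axis and vertical below 0.15 rad and linear speed of key below 0.02 m/s and contact force between the fingers and key below 0.1 N); the robot touches nothing.
It fails at once if the key presses on the dust box or its lock with more than 40 N (contact force between key and dustbox above 40 N).
It fails at once if the robot itself presses on the dust box or its lock with more than 3 N (the lock is to be turned with the key) (contact force between the arm and dustbox above 3 N).
It fails at once if the fingers press on the dust box or its lock with more than 3 N (the lock is to be turned with the key) (contact force between the fingers and dustbox above 3 N).
It fails at once if the key falls over or off (its axis more than 45 degrees from upright) (angle between key_center's own z axis and vertical above 0.8 rad).
It fails at once if a bystander is moved by more than 20 mm (distance of any of tin, brush, hammer, spool, jar, heel, tape from where it was at the start of the episode above 0.02 m).
It also fails if it takes over 72 s, if anything falls off the work surface, if the arm or the gripper's body presses on something with over 40 N, if the wrist force passes 120 N, or if a joint passes its speed limit or range.

## Working session

There is one attempt and no reset: what is moved stays moved. The work goes in short steps, Python scripts to look and compute and a tool call to move; the robot and the scene stay as the last step left them, time stands still between calls to the robot, and variables do not carry over. Pictures are saved under pics/ and viewed, and the job is handed in when it is done.

Besides the shell and the picture viewer there is one more tool, called after "Request:" as name(argument=value, ...) on one line, values as JSON. move_arm: Moves the arm, as the interface text tells. Its arguments: {"type":"object","properties":{"delta_pos":{"type":"array","items":{"type":"array","items":{"type":"number"}}},"turn":{"type":"array","items":{"type":"number"}},"hand":{"type":"array","items":{"type":"number"}},"grip_force":{"type":"number"}},"required":["delta_pos","turn","hand"]}

```bash
ls; mkdir -p pics; python3 - <<'E'
from cell import arm
import cv2,numpy as np
o=arm.get_obs()
print({k:np.round(v,3) for k,v in o.items()})
for n in ["scene","side","wrist"]:
    c=arm.capture(n); cv2.imwrite(f"pics/{n}0.png",c["frame"][:,:,::-1]); np.savez(f"{n}0.npz",**c)
    print(n,c["K"].tolist(),c["k1"],np.round(c["pose"],3).tolist(),(c["depth"]>0).mean())
E
```

```text
pics
{'time_s': np.float64(0.0), 'joint_pos': array([ 1.446,  0.502, -0.427,  1.551,  0.221,  1.138, -0.21 ]), 'qvel': array([-0.001, -0.   , -0.002, -0.001, -0.   ,  0.001,  0.   ]), 'effort': array([-1.0000e-03, -5.6952e+01, -5.8170e+00, -2.8095e+01,  1.1000e-02,
        1.2000e-02,  0.0000e+00]), 'ee_pos': array([ 0.245, -0.601,  0.199]), 'ee_rot': array([-3.081e+00, -6.050e-01,  1.000e-03]), 'force': array([ 0.868, -0.26 ,  0.341]), 'moment': array([-0.02 , -0.044, -0.   ]), 'gripper_width': np.float64(1.0)}
scene [[504.0808745172533, 0.0, 322.26700145747304], [0.0, 504.0808745172533, 197.46417328754106], [0.0, 0.0, 1.0]] -0.1284585696378307 [[-0.693, 0.571, -0.439, 1.197], [0.72, 0.539, -0.436, 0.623], [-0.013, -0.619, -0.785, 1.248], [0.0, 0.0, 0.0, 1.0]] 0.996125
side [[513.3095056864446, 0.0, 320.5570824974285], [0.0, 513.3095056864446, 196.89014548103154], [0.0, 0.0, 1.0]] -0.12603295808920517 [[0.722, -0.505, 0.472, -0.307], [-0.691, -0.521, 0.501, -0.906], [-0.007, -0.688, -0.726, 1.423], [0.0, 0.0, 0.0, 1.0]] 0.992578125
wrist [[290.70626849767115, 0.0, 321.09643094089836], [0.0, 290.70626849767115, 198.66422895319235], [0.0, 0.0, 1.0]] -0.021274710391817074 [[0.378, -0.885, -0.27, 0.314], [-0.926, -0.363, -0.108, -0.573], [-0.002, 0.291, -0.957, 0.373], [0.0, 0.0, 0.0, 1.0]] 0.9959140625
```

View pics/scene0.png

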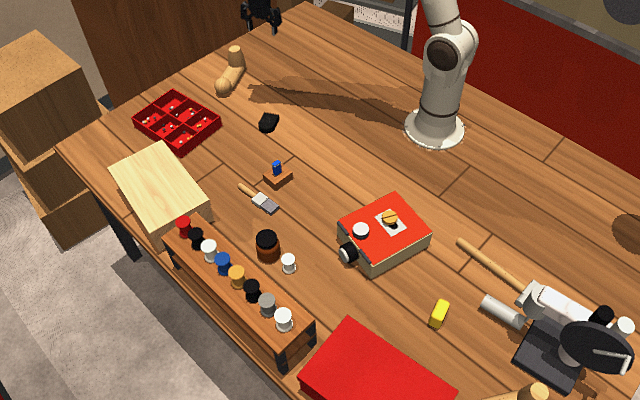

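View pics/side0.png

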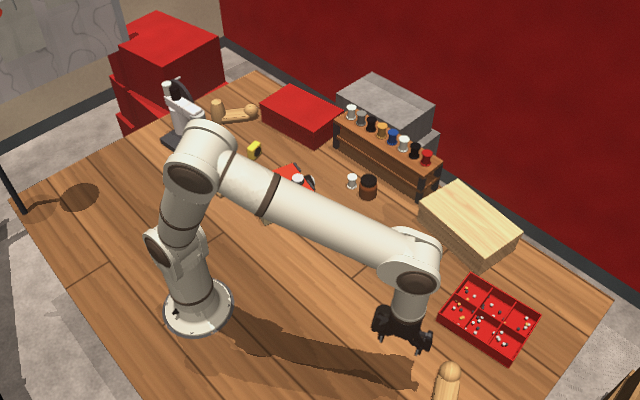

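View pics/wrist0.png

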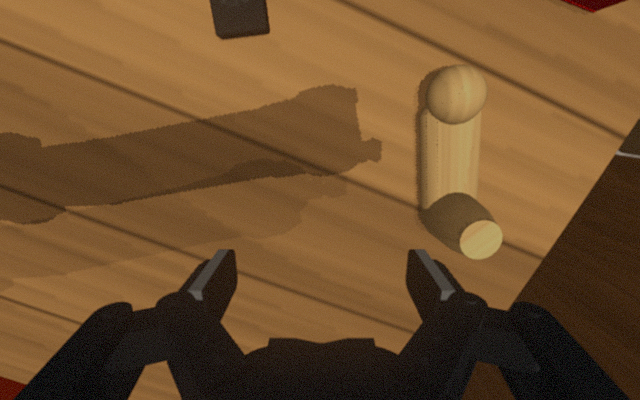

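```bash
cat > h.py <<'E'
import cv2,numpy as np
def rays(c,px):
    px=np.asarray(px,float).reshape(-1,1,2)
    u=cv2.undistortPoints(px,c["K"],np.array([float(c["k1"]),0,0,0,0])).reshape(-1,2)
    d=np.c_[u,np.ones(len(u))]@c["pose"][:3,:3].T
    return c["pose"][:3,3],d
def plane(c,px,z):
    o,d=rays(c,px); return o+d*((z-o[2])/d[:,2])[:,None]
def cloud(c):
    h,w=c["depth"].shape
    g=np.stack(np.meshgrid(np.arange(w),np.arange(h)),-1).reshape(-1,2)
    o,d=rays(c,g); return (o+d*c["depth"].reshape(-1,1)).reshape(h,w,3)
def rect(c,mask,z):
    cs,_=cv2.findContours(mask.astype(np.uint8),cv2.RETR_EXTERNAL,cv2.CHAIN_APPROX_NONE)
    k=max(cs,key=cv2.contourArea); p=plane(c,k[:,0,:],z)
    r=cv2.minAreaRect((p[:,:2]*1000).astype(np.float32)); return r,cv2.boxPoints(r),k
E
python3 - <<'E'
from h import *
c=dict(np.load("scene0.npz")); P=cloud(c); f=c["frame"]
hsv=cv2.cvtColor(f,cv2.COLOR_RGB2HSV); H,S,V=[hsv[...,i].astype(int) for i in range(3)]
red=((H<12)|(H>170))&(S>170)&(V>120); m=np.zeros_like(red); m[185:285,330:440]=red[185:285,330:440]
m&=abs(P[...,2]-.079)<.012
r,b,k=rect(c,m,.079); print("cover",r,b.round(),m.sum(), np.median(P[m][:,2]))
m=np.zeros_like(red); m[150:195,255:300]=True
bl=m&(H>100)&(H<130)&(S>120)&(V>60); ys,xs=np.where(bl); print("blue",bl.sum(),xs.min(),xs.max(),ys.min(),ys.max(),P[bl].mean(0),P[bl][:,2].max())
t=m&(abs(P[...,2]-.032)<.006); print("blocktop",t.sum(), rect(c,t|bl,.032)[:2])
for n,box in dict(key=(250,145,310,205),lock=(330,185,440,285)).items():
    x0,y0,x1,y1=box; cv2.imwrite(f"pics/s_{n}.png",cv2.resize(f[y0:y1,x0:x1,::-1],None,fx=(10 if n=='key' else 6),fy=(10 if n=='key' else 6),interpolation=cv2.INTER_CUBIC))
E
```

```text
cover ((495.55615234375, 171.2364501953125), (175.6516876220703, 206.0542449951172), 75.44034576416016) [[374. 112.]
 [573.  60.]
 [617. 230.]
 [418. 282.]] 2878 0.07966086784116022
blue 93 272 281 160 175 [ 0.56887222 -0.19628098  0.10101545] 1.248051248148888
blocktop 294 (((545.5980834960938, -225.0270233154297), (69.22118377685547, 79.31573486328125), 87.26069641113281), array([[ 504.33145, -257.70276],
       [ 583.5565 , -261.49338],
       [ 586.86475, -192.35129],
       [ 507.63965, -188.56067]], dtype=float32))
```

View pics/s_key.png

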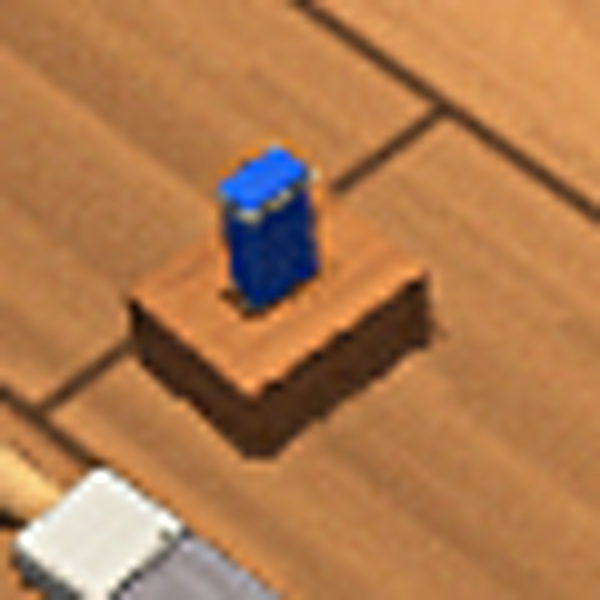

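View pics/s_lock.png

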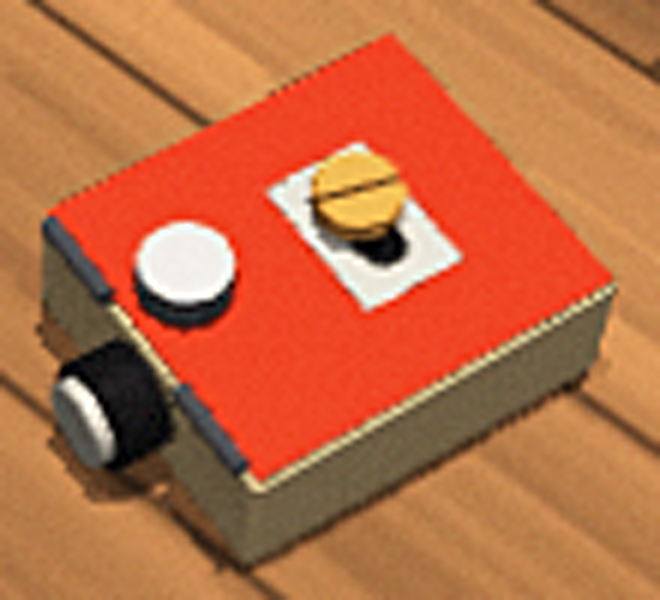

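```bash
cat >> h.py <<'E'
from scipy.spatial.transform import Rotation as Ro
def heading(o):
    R=Ro.from_rotvec(o["ee_rot"]).as_matrix(); return np.arctan2(R[1,0],R[0,0]),R
def plan(p0,h0,p1,h1,n):
    """n equal rows world straight line; shift in tool axes before that row's turn (tool z down)"""
    p0=np.array(p0);p1=np.array(p1);d=(p1-p0)/n;out=[];t=-(h1-h0)/n
    for i in range(n):
        h=h0+(h1-h0)*i/n; x=np.array([np.cos(h),np.sin(h),0]);y=np.array([np.sin(h),-np.cos(h),0])
        out.append([round(float(d@x),4),round(float(d@y),4),round(float(-d[2]),4)])
    print("turn",round(t,4));[print(out[i:i+5]) for i in range(0,n,5)]
E
python3 - <<'E'
from h import *
from cell import arm
c=dict(np.load("scene0.npz"))
px=lambda x,y,x0,y0,s:[x0+(x+.5)/s-.5,y0+(y+.5)/s-.5]
print("key top",plane(c,[px(265,178,250,145,10)],.082))
print("block corners",plane(c,[px(*p,250,145,10) for p in [(132,297),(250,390),(430,272)]],.032))
lk=plane(c,[px(359,191,330,185,6)],.100); print("head",lk)
print("slot ends",plane(c,[px(*p,330,185,6) for p in [(310,201),(400,180)]],.100))
f=c["frame"];
o=arm.get_obs(); h,R=heading(o); print(h,R.round(4).tolist())
plan(o["ee_pos"],h,[.54,-.222,.25],np.radians(177),15)
E
```

```text
key top [[ 0.544018   -0.22704127  0.082     ]]
block corners [[ 0.58018853 -0.25691562  0.032     ]
 [ 0.58053606 -0.20072915  0.032     ]
 [ 0.50736095 -0.19484584  0.032     ]]
head [[0.47471924 0.16983788 0.1       ]]
slot ends [[0.49498707 0.15677417 0.1       ]
 [0.45646703 0.17986915 0.1       ]]
0.3878512305264097 [[0.9257, 0.3782, -0.0005], [0.3782, -0.9257, 0.0014], [0.0001, -0.0015, -1.0]]
turn -0.1801
[[0.0277, -0.016, -0.0034], [0.0301, -0.0108, -0.0034], [0.0316, -0.0052, -0.0034], [0.032, 0.0006, -0.0034], [0.0314, 0.0063, -0.0034]]
[[0.0297, 0.0118, -0.0034], [0.0272, 0.0169, -0.0034], [0.0237, 0.0215, -0.0034], [0.0194, 0.0254, -0.0034], [0.0146, 0.0285, -0.0034]]
[[0.0092, 0.0306, -0.0034], [0.0036, 0.0318, -0.0034], [-0.0022, 0.0319, -0.0034], [-0.0078, 0.031, -0.0034], [-0.0133, 0.0291, -0.0034]]
```

Request:
move_arm(delta_pos=[[0.0277, -0.016, -0.0034], [0.0301, -0.0108, -0.0034], [0.0316, -0.0052, -0.0034], [0.032, 0.0006, -0.0034], [0.0314, 0.0063, -0.0034]], turn=[-0.18, -0.18, -0.18, -0.18, -0.18], hand=[-1, -1, -1, -1, -1])

```text
time_s: 0.78
ee_pos: [0.3443, -0.4743, 0.2166]
ee_rot: [-2.507, -1.893, 0.0]
force: [0.5, -0.1, -0.0]
gripper_width: 1.001
```

```bash
python3 -c "
from cell import arm;o=arm.get_obs();print(o['joint_pos'].round(3),o['ee_pos'],o['ee_rot'])"
```

```text
[ 1.418  0.415 -0.676  1.692  0.282  1.135  0.386] [ 0.3443001  -0.47430141  0.21656499] [-2.50658597e+00 -1.89307677e+00  1.24038696e-04]
```

Request:
move_arm(delta_pos=[[0.0297, 0.0118, -0.0034], [0.0272, 0.0169, -0.0034], [0.0237, 0.0215, -0.0034], [0.0194, 0.0254, -0.0034], [0.0146, 0.0285, -0.0034]], turn=[-0.18, -0.18, -0.18, -0.18, -0.18], hand=[-1, -1, -1, -1, -1])

```text
time_s: 1.4
ee_pos: [0.4423, -0.3481, 0.2336]
ee_rot: [-1.434, -2.795, 0.0]
force: [0.3, -0.4, 0.3]
gripper_width: 1.004
```

Request:
move_arm(delta_pos=[[0.0092, 0.0306, -0.0034], [0.0036, 0.0318, -0.0034], [-0.0022, 0.0319, -0.0034], [-0.0078, 0.031, -0.0034], [-0.0133, 0.0291, -0.0034]], turn=[-0.18, -0.18, -0.18, -0.18, -0.18], hand=[-1, -1, -1, -1, -1])

```text
time_s: 2.02
ee_pos: [0.5406, -0.2222, 0.2506]
ee_rot: [-0.076, -3.14, 0.0]
force: [-0.0, -0.9, -0.0]
gripper_width: 1.0
```

```bash
python3 - <<'E'
from h import *
from cell import arm
o=arm.get_obs();print(o['joint_pos'].round(3),o['ee_pos'],np.degrees(heading(o)[0]))
for n in ["side","wrist"]:
    c=arm.capture(n); cv2.imwrite(f"pics/{n}1.png",c["frame"][:,:,::-1]); np.savez(f"{n}1.npz",**c)
E
```

```text
[ 1.151  0.535 -1.124  1.648  0.501  1.281  1.456] [ 0.54057901 -0.22218768  0.25058   ] 177.23397495225223
```

View pics/wrist1.png

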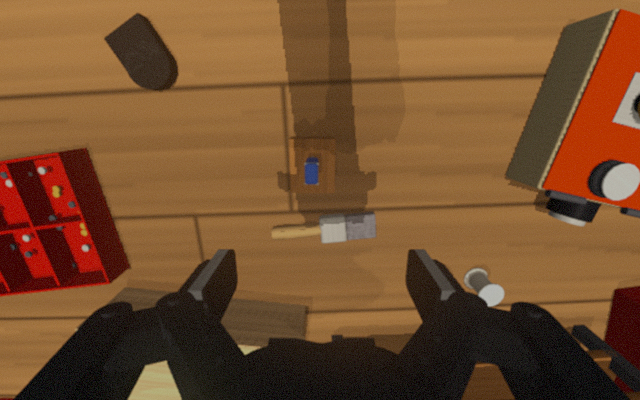

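View pics/side1.png

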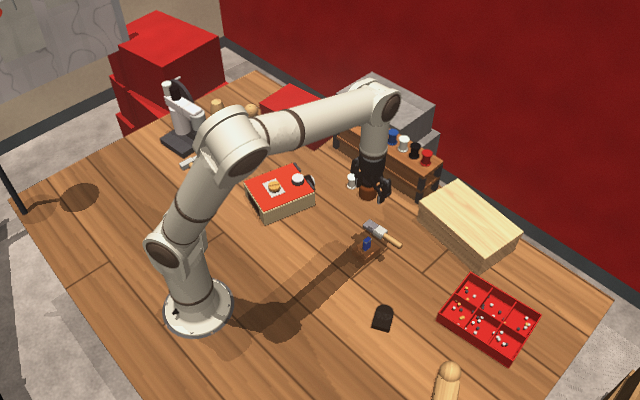

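```bash
python3 - <<'E'
from h import *
w=dict(np.load("wrist1.npz")); s=dict(np.load("side1.npz"))
def crop(c,b,k,n):
    x0,y0,x1,y1=b; cv2.imwrite(n,cv2.resize(c["frame"][y0:y1,x0:x1,::-1],None,fx=k,fy=k,interpolation=cv2.INTER_CUBIC))
crop(w,(280,125,350,205),7,"pics/w1k.png"); crop(s,(240,155,320,225),8,"pics/s1l.png"); crop(s,(345,225,390,275),10,"pics/s1k.png")
E
```

```text
(no output)
```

View pics/w1k.png

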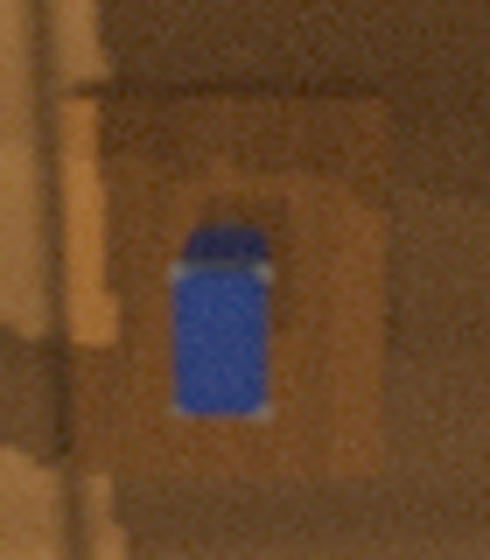

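View pics/s1l.png

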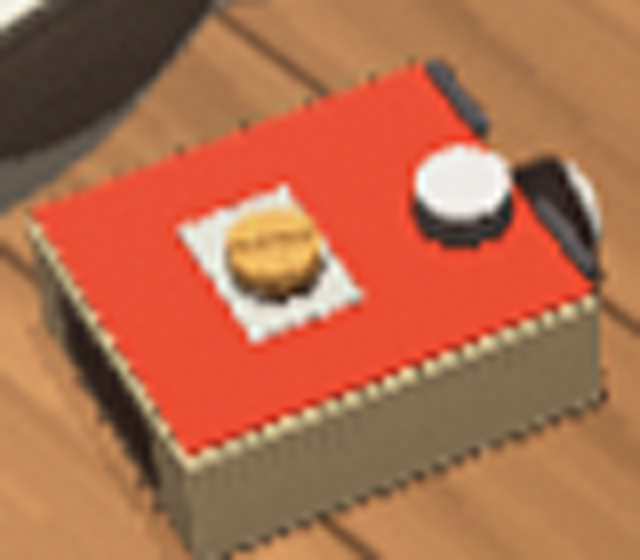

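View pics/s1k.png

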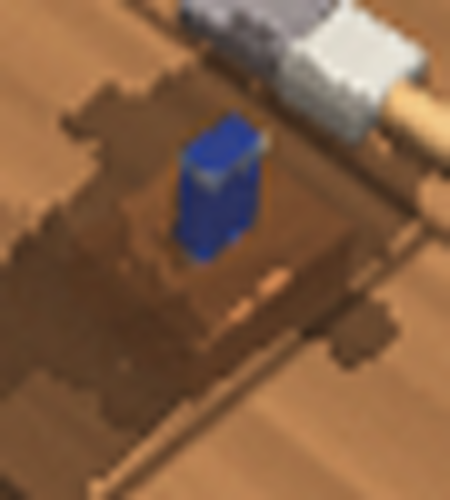

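```bash
python3 - <<'E'
from h import *
w=dict(np.load("wrist1.npz")); s=dict(np.load("side1.npz")); sc=dict(np.load("scene0.npz"))
px=lambda x,y,x0,y0,s:[x0+(x+.5)/s-.5,y0+(y+.5)/s-.5]
k=plane(w,[px(*p,280,125,7) for p in [(176,265),(268,265),(268,415),(176,415)]],.082); print(k.round(4),k.mean(0))
e=(k[0]+k[1]-k[2]-k[3])[:2]; print(np.degrees(np.arctan2(e[1],e[0])))
b=plane(w,[px(*p,280,125,7) for p in [(65,95),(385,98),(383,475)]],.032);print("blk",b.round(4),"centre",(b[0]+b[2])/2)
print("side keytop",plane(s,[px(224,145,345,225,10)],.082),"blk",plane(s,[px(*p,345,225,10) for p in [(205,350),(355,232)]],.032))
print("side head",plane(s,[px(274,237,240,155,8)],.100),plane(s,[px(*p,240,155,8) for p in [(226,246),(320,232)]],.100))
cr=plane(s,[px(*p,240,155,8) for p in [(32,210),(425,65),(598,292),(190,460)]],.079);print("cover",cr.round(4),cr.mean(0))
for a,b in((0,1),(3,2)): d=cr[b]-cr[a];print(np.degrees(np.arctan2(d[1],d[0])),np.linalg.norm(d))
cr=plane(sc,[px(*p,330,185,6) for p in [(393,33),(50,212),(257,487),(615,287)]],.079);print("cover scene",cr.round(4),cr.mean(0))
for a,b in((0,1),(3,2)): d=cr[b]-cr[a];print(np.degrees(np.arctan2(d[1],d[0])),np.linalg.norm(d))
E
```

```text
[[ 0.5282 -0.2351  0.082 ]
 [ 0.5287 -0.2195  0.082 ]
 [ 0.555  -0.2205  0.082 ]
 [ 0.5544 -0.2365  0.082 ]] [ 0.54157738 -0.22790082  0.082     ]
177.4102114721107
blk [[ 0.5035 -0.2575  0.032 ]
 [ 0.5062 -0.1967  0.032 ]
 [ 0.5809 -0.1987  0.032 ]] centre [ 0.54218451 -0.22812274  0.032     ]
side keytop [[ 0.54240757 -0.22913594  0.082     ]] blk [[ 0.50480019 -0.25935074  0.032     ]
 [ 0.57820274 -0.26109317  0.032     ]]
side head [[0.47552905 0.17149486 0.1       ]] [[0.45609797 0.18233777 0.1       ]
 [0.49268835 0.1592947  0.1       ]]
cover [[0.4181 0.2814 0.079 ]
 [0.6159 0.2275 0.079 ]
 [0.5712 0.0583 0.079 ]
 [0.3719 0.1084 0.079 ]] [0.4942929  0.16887579 0.079     ]
-15.242866689269404 0.2049578135220905
-14.109078259876668 0.20555929821965083
cover scene [[0.3742 0.1122 0.079 ]
 [0.572  0.0624 0.079 ]
 [0.6193 0.2321 0.079 ]
 [0.4222 0.2845 0.079 ]] [0.49692098 0.17280121 0.079     ]
-14.135668139177387 0.20389612348153388
-14.877876738729729 0.2039267713157606
```

Request:
move_arm(delta_pos=[[-0.0019, -0.0057, 0.02], [0, 0, 0.045], [0, 0, 0.045], [0, 0, 0.045], [0, 0, 0.043]], turn=[0, 0, 0, 0, 0], hand=[-0.3, -0.3, -0.3, -0.3, -0.3])

```text
time_s: 2.75
ee_pos: [0.5394, -0.2309, 0.0492]
ee_rot: [-0.091, -3.137, 0.001]
force: [-0.1, -0.6, -0.6]
gripper_width: 0.65
```

```bash
python3 - <<'E'
from h import *
from cell import arm
o=arm.get_obs();print(o['ee_pos'],np.degrees(heading(o)[0]),o["force"],o["gripper_width"])
for n in ["wrist"]:
    c=arm.capture(n); cv2.imwrite(f"pics/{n}2.png",c["frame"][:,:,::-1])
E
```

```text
[ 0.53943386 -0.23089398  0.04920367] 176.66777514686464 [-0.05349629 -0.61941969 -0.64064843] 0.650083610462755
```

View pics/wrist2.png

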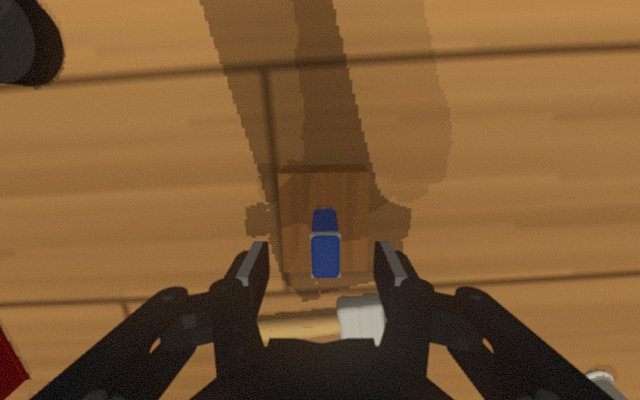

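Request:
move_arm(delta_pos=[[0, 0, 0.006], [0, 0, 0], [0, 0, 0], [0, 0, 0], [0, 0, 0]], turn=[0, 0, 0, 0, 0], hand=[-0.3, -0.3, -0.3, -0.3, -0.3])

```text
time_s: 3.42
ee_pos: [0.5423, -0.2289, 0.0474]
ee_rot: [0.085, 3.139, -0.001]
force: [0.3, -0.4, 0.2]
gripper_width: 0.648
```

```bash
python3 - <<'E'
from h import *
from cell import arm
o=arm.get_obs();print(o['ee_pos'],np.degrees(heading(o)[0]),o["force"],o["gripper_width"])
E
```

```text
[ 0.54227846 -0.22889508  0.04744492] 176.91110676165684 [ 0.31689614 -0.44230688  0.19178208] 0.6480468107803565
```

Request:
move_arm(delta_pos=[[0, 0.001, 0.005], [0, 0, 0], [0, 0, 0], [0, 0, 0], [0, 0, 0]], turn=[-0.007, 0, 0, 0, 0], hand=[-0.3, -0.3, 1, 1, 1], grip_force=60)

```text
time_s: 4.05
ee_pos: [0.5421, -0.2278, 0.0419]
ee_rot: [0.074, 3.14, -0.0]
force: [-0.1, -0.3, 1.6]
gripper_width: 0.166
```

Request:
move_arm(delta_pos=[[0, 0, 0], [0, 0, 0], [0, 0, 0], [0, 0, 0], [0, 0, 0]], turn=[0, 0, 0, 0, 0], hand=[1, 1, 1, 1, 1])

```text
time_s: 4.68
ee_pos: [0.5422, -0.2278, 0.0419]
ee_rot: [0.074, 3.14, -0.0]
force: [-0.2, -1.4, 3.6]
gripper_width: 0.164
```

```bash
python3 - <<'E'
from h import *
from cell import arm
o=arm.get_obs();print(o['ee_pos'],np.degrees(heading(o)[0]),o["force"],o["moment"],o["gripper_width"])
for n in ["wrist"]:
    c=arm.capture(n); cv2.imwrite(f"pics/{n}3.png",c["frame"][150:350,200:450,::-1])
E
```

```text
[ 0.54217146 -0.22775923  0.04192317] 177.31661937855844 [-0.18341575 -1.41969418  3.56261237] [-0.11324514  0.02417971  0.06694324] 0.1643103834311317
```

View pics/wrist3.png

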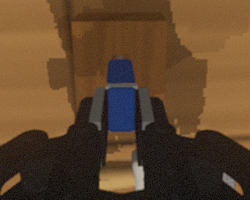

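Request:
move_arm(delta_pos=[[0, 0, -0.01], [0, 0, -0.03], [0, 0, -0.04], [0, 0, -0.04], [0, 0, -0.03]], turn=[0, 0, 0, 0, 0], hand=[1, 1, 1, 1, 1])

```text
time_s: 5.35
ee_pos: [0.5421, -0.2271, 0.1936]
ee_rot: [0.072, 3.14, 0.0]
force: [0.5, -0.7, -0.8]
gripper_width: 0.164
```

```bash
python3 - <<'E'
from h import *
from cell import arm
o=arm.get_obs();h,_=heading(o);print(o['ee_pos'],np.degrees(h),o["force"],o["gripper_width"],o['joint_pos'].round(2))
plan([.5422,-.2278,.192],np.radians(177.3),[.475,.171,.165],np.radians(149),10)
c=arm.capture("wrist"); cv2.imwrite(f"pics/w4.png",c["frame"][:,:,::-1])
E
```

```text
[ 0.54208042 -0.22713848  0.19359575] 177.35501924607613 [ 0.51276006 -0.66706379 -0.76307424] 0.16382996660520055 [ 1.12  0.59 -1.08  1.71  0.56  1.19  1.42]
turn 0.0494
[[0.0086, 0.0395, 0.0027], [0.0105, 0.039, 0.0027], [0.0124, 0.0385, 0.0027], [0.0143, 0.0378, 0.0027], [0.0162, 0.0371, 0.0027]]
[[0.018, 0.0362, 0.0027], [0.0198, 0.0353, 0.0027], [0.0215, 0.0343, 0.0027], [0.0231, 0.0332, 0.0027], [0.0248, 0.032, 0.0027]]
```

View pics/w4.png

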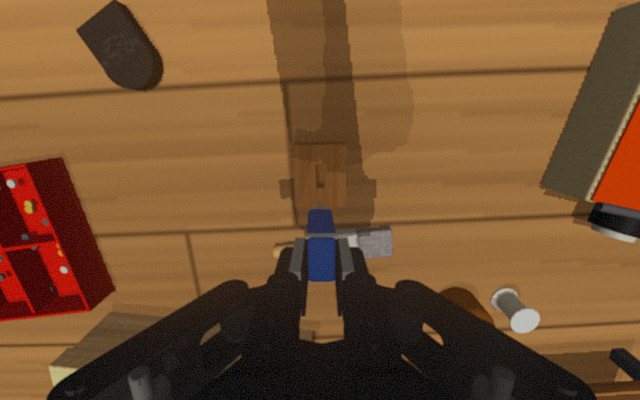

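Request:
move_arm(delta_pos=[[0.0086, 0.0395, 0.0027], [0.0105, 0.039, 0.0027], [0.0124, 0.0385, 0.0027], [0.0143, 0.0378, 0.0027], [0.0162, 0.0371, 0.0027]], turn=[0.0494, 0.0494, 0.0494, 0.0494, 0.0494], hand=[1, 1, 1, 1, 1])

```text
time_s: 6.02
ee_pos: [0.5076, -0.0268, 0.1781]
ee_rot: [-0.462, -3.107, -0.0]
force: [1.5, 0.2, -1.6]
gripper_width: 0.16
```

Request:
move_arm(delta_pos=[[0.018, 0.0362, 0.0027], [0.0198, 0.0353, 0.0027], [0.0215, 0.0343, 0.0027], [0.0231, 0.0332, 0.0027], [0.0248, 0.032, 0.0027]], turn=[0.0494, 0.0494, 0.0494, 0.0494, 0.0494], hand=[1, 1, 1, 1, 1])

```text
time_s: 6.65
ee_pos: [0.4738, 0.1725, 0.1646]
ee_rot: [-0.841, -3.027, 0.0]
force: [-0.3, 0.4, -0.4]
gripper_width: 0.161
```

Request:
move_arm(delta_pos=[[0, 0, 0], [0, 0, 0], [0, 0, 0], [0, 0, 0], [0, 0, 0]], turn=[0, 0, 0, 0, 0], hand=[1, 1, 1, 1, 1])

```text
time_s: 7.28
ee_pos: [0.4749, 0.1705, 0.1647]
ee_rot: [-0.841, -3.027, 0.0]
force: [-0.4, 0.3, -0.9]
gripper_width: 0.165
```

```bash
python3 - <<'E'
from h import *
from cell import arm
o=arm.get_obs();h,_=heading(o);print(o['ee_pos'],np.degrees(h),o["force"],o["moment"],o["gripper_width"],o['joint_pos'].round(2))
c=arm.capture("wrist"); np.savez("w5.npz",**c); cv2.imwrite(f"pics/w5.png",c["frame"][:,:,::-1])
cv2.imwrite("pics/w5z.png",cv2.resize(c["frame"][150:290,250:400,::-1],None,fx=4,fy=4,interpolation=cv2.INTER_CUBIC))
c=arm.capture("scene"); np.savez("sc5.npz",**c); cv2.imwrite(f"pics/sc5.png",cv2.resize(c["frame"][140:290,320:450,::-1],None,fx=4,fy=4,interpolation=cv2.INTER_CUBIC))
E
```

```text
[0.47488928 0.17048245 0.16468   ] 148.93618009238895 [-0.41434093  0.28857448 -0.90212845] [-0.00960144 -0.00067102 -0.01030838] 0.16537475370170135 [ 0.44  0.43 -1.03  1.93  0.44  1.02  0.24]
```

View pics/w5.png

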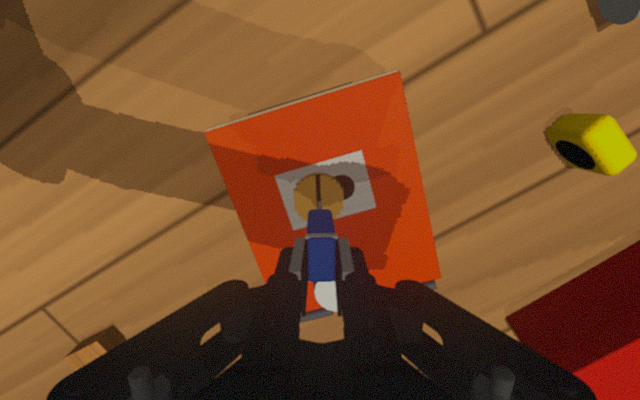

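View pics/w5z.png

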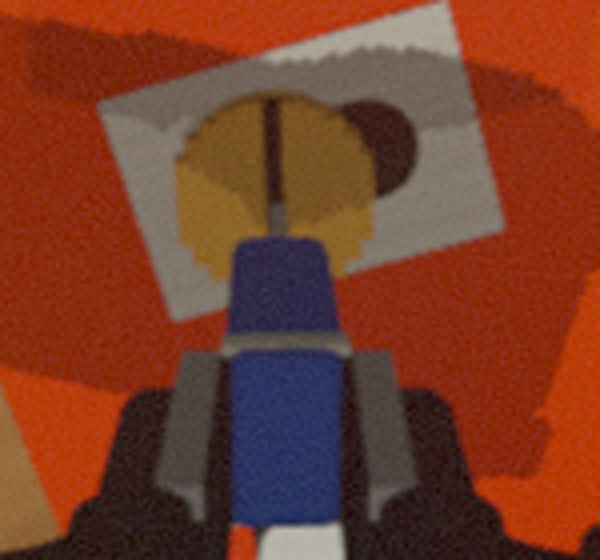

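View pics/sc5.png

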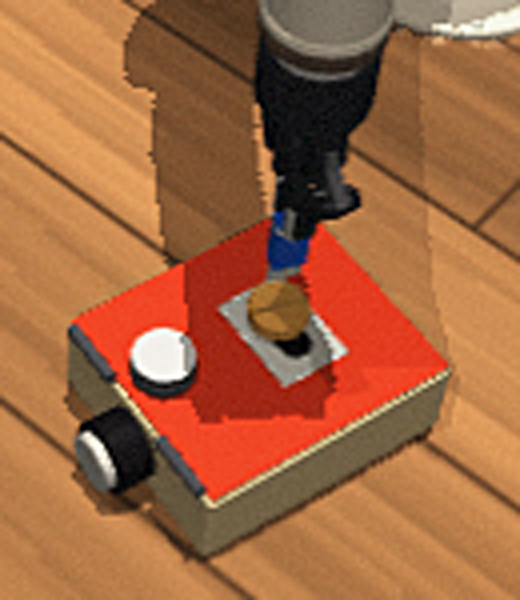

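```bash
python3 - <<'E'
from h import *
c=dict(np.load("w5.npz"))
T=np.array([.47489,.17048,.16468]);h=np.radians(148.936)
x=np.array([np.cos(h),np.sin(h),0]);y=np.array([np.sin(h),-np.cos(h),0])
px=lambda X,Y:[250+(X+.5)/4-.5,150+(Y+.5)/4-.5]
def t(pts,z):
    p=plane(c,[px(*q) for q in pts],z)-T; return np.c_[p@x,p@y].round(4)*1000
print("slot",t([(271,100),(276,200)],.1))
print("head L/R",t([(175,180),(377,180),(275,92)],.1))
print("blade tip",t([(277,208)],.1367),"blade top",t([(277,238)],.1547))
print("handle bottom edge",t([(237,240),(326,240)],.1547),"handle top",t([(222,343),(352,343),(232,523),(340,523)],.2047))
# precise slot: dark minimum per row
f=c["frame"][...,0].astype(float)
for r in range(177,200,3):
    row=f[r,310:326]; w=np.clip(np.percentile(row,70)-row,0,None); w[w<w.max()*.4]=0; u=310+(w*np.arange(16)).sum()/w.sum()
    p=plane(c,[[u,r]],.1)[0]-T; print(r,round(u,2),(p@x*1000).round(2),(p@y*1000).round(2))
E
```

```text
slot [[23.  -2.9]
 [ 1.  -1.9]]
head L/R [[  5.5 -23.5]
 [  5.5  19.7]
 [ 24.7  -2.1]]
blade tip [[10.8 -1.4]] blade top [[11.2 -1.3]]
handle bottom edge [[10.9 -8. ]
 [10.9  6.9]] handle top [[ 14.5  -7.9]
 [ 14.5   8.4]
 [-11.5  -7. ]
 [-11.5   7.3]]
177 317.17 20.94 -3.1
180 317.17 18.35 -3.12
183 317.53 15.75 -2.81
186 317.81 13.13 -2.58
189 317.58 10.5 -2.79
192 317.65 7.85 -2.74
195 318.02 5.18 -2.43
198 318.45 2.5 -2.07
```

Request:
move_arm(delta_pos=[[0, -0.0008, 0.01], [0, 0, 0.012], [0, 0, 0.01], [0, 0, 0.004], [0, 0, 0]], turn=[-0.037, 0, 0, 0, 0], hand=[1, 1, 1, 1, 1])

```text
time_s: 8.0
ee_pos: [0.4739, 0.1707, 0.1283]
ee_rot: [-0.782, -3.042, 0.0]
force: [-0.5, -0.3, -0.7]
gripper_width: 0.162
```

```bash
cat > ob.py <<'E'
from h import *
from cell import arm
o=arm.get_obs();h,R=heading(o);print(o['ee_pos'].round(4),np.degrees(h).round(2),o["force"].round(2),o["moment"].round(3),o["gripper_width"].round(3),"q7",o['joint_pos'][6].round(2),"tilt",np.degrees(np.arccos(-R[2,2])).round(2))
T=np.array([.4750,.1707,.1]);d=o['ee_pos']-T
bx=np.radians(-14.6);print("box-frame offset from head est (mm):",(1000*(d[0]*np.cos(bx)+d[1]*np.sin(bx))).round(2),(1000*(-d[0]*np.sin(bx)+d[1]*np.cos(bx))).round(2))
E
python3 ob.py; python3 - <<'E'
from h import *
from cell import arm
c=arm.capture("wrist");np.savez("w6.npz",**c)
cv2.imwrite("pics/w6z.png",cv2.resize(c["frame"][150:290,250:400,::-1],None,fx=4,fy=4,interpolation=cv2.INTER_CUBIC))
E
```

```text
Traceback (most recent call last):
  File "ob.py", line 3, in <module>
    o=arm.get_obs();h,R=heading(o);print(o['ee_pos'].round(4),np.degrees(h).round(2),o["force"].round(2),o["moment"].round(3),o["gripper_width"].round(3),"q7",o['joint_pos'][6].round(2),"tilt",np.degrees(np.arccos(-R[2,2])).round(2))
                                                                                                                              ^^^^^^^^^^^^^^^^^^^^^^^^
AttributeError: 'float' object has no attribute 'round'
```

View pics/w6z.png

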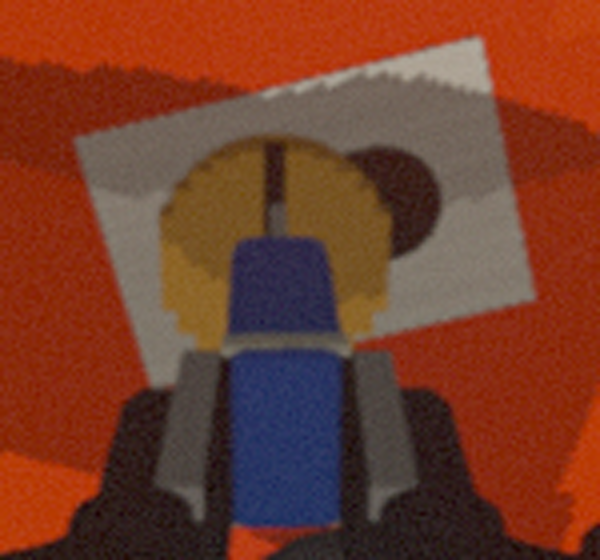

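Request:
move_arm(delta_pos=[[0, -0.0004, 0.001], [0, 0, 0.001], [0, 0, 0.001], [0, 0, 0], [0, 0, 0]], turn=[0, 0, 0, 0, 0], hand=[1, 1, 1, 1, 1])

```text
time_s: 8.68
ee_pos: [0.4741, 0.1702, 0.1258]
ee_rot: [0.783, 3.042, 0.0]
force: [0.7, -0.3, -1.8]
gripper_width: 0.163
```

```bash
sed -i 's/o\["gripper_width"\].round(3)/round(o["gripper_width"],3)/' ob.py; python3 ob.py
```

```text
[0.4741 0.1702 0.1258] 151.14 [ 0.7  -0.27 -1.82] [-0.003 -0.012  0.011] 0.163 q7 0.23 tilt 0.01
box-frame offset from head est (mm): -0.77 -0.72
```

Request:
move_arm(delta_pos=[[0, 0, 0.001], [0, 0, 0.001], [0, 0, 0.001], [0, 0, 0], [0, 0, 0]], turn=[0, 0, 0, 0, 0], hand=[1, 1, 1, 1, 1])

```text
time_s: 9.3
ee_pos: [0.4741, 0.1702, 0.1227]
ee_rot: [0.783, 3.042, 0.0]
force: [-0.3, 0.3, -0.9]
gripper_width: 0.165
```

```bash
python3 ob.py;python3 - <<'E'
from h import *
from cell import arm
c=arm.capture("wrist");np.savez("w7.npz",**c)
cv2.imwrite("pics/w7z.png",cv2.resize(c["frame"][150:290,250:400,::-1],None,fx=4,fy=4,interpolation=cv2.INTER_CUBIC))
E
```

```text
[0.4741 0.1702 0.1227] 151.14 [-0.26  0.28 -0.87] [-0.033 -0.026  0.003] 0.165 q7 0.22 tilt 0.0
box-frame offset from head est (mm): -0.8 -0.69
```

View pics/w7z.png

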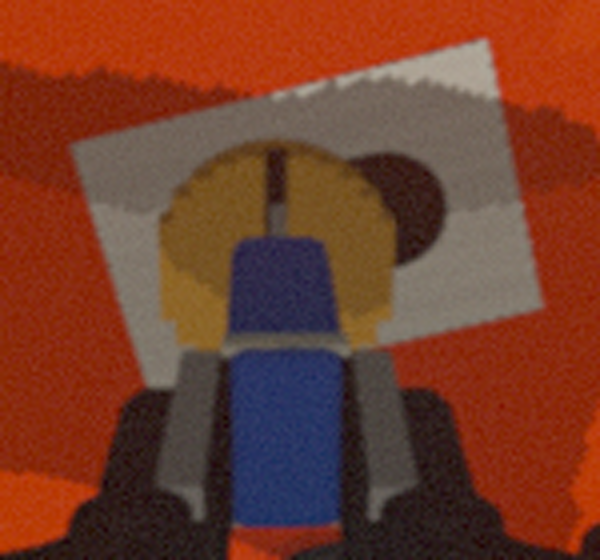

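Request:
move_arm(delta_pos=[[0, 0, 0.001], [0, 0, 0.001], [0, 0, 0.001], [0, 0, 0], [0, 0, 0]], turn=[0, 0, 0, 0, 0], hand=[1, 1, 1, 1, 1])

```text
time_s: 9.98
ee_pos: [0.4741, 0.1702, 0.1198]
ee_rot: [0.783, 3.042, 0.0]
force: [0.2, -0.3, -0.5]
gripper_width: 0.16
```

```bash
python3 ob.py
```

```text
[0.4741 0.1702 0.1198] 151.14 [ 0.23 -0.3  -0.48] [-0.035 -0.006  0.002] 0.16 q7 0.22 tilt 0.01
box-frame offset from head est (mm): -0.75 -0.68
```

Request:
move_arm(delta_pos=[[0, 0, 0.001], [0, 0, 0.001], [0, 0, 0], [0, 0, 0], [0, 0, 0]], turn=[0, 0, 0, 0, 0], hand=[1, 1, 1, 1, 1])

```text
time_s: 10.6
ee_pos: [0.4742, 0.1702, 0.1178]
ee_rot: [0.783, 3.042, 0.0]
force: [-0.2, 0.6, 2.0]
gripper_width: 0.166
```

```bash
python3 ob.py
```

```text
[0.4742 0.1702 0.1178] 151.13 [-0.16  0.62  2.05] [-0.006  0.086 -0.02 ] 0.166 q7 0.21 tilt 0.01
box-frame offset from head est (mm): -0.7 -0.66
```

Request:
move_arm(delta_pos=[[0, 0, 0], [0, 0, 0], [0, 0, 0], [0, 0, 0], [0, 0, 0]], turn=[0.05, 0.05, 0.05, 0.05, 0], hand=[1, 1, 1, 1, 1])

```text
time_s: 11.22
ee_pos: [0.4742, 0.1701, 0.1178]
ee_rot: [1.082, 2.949, -0.0]
force: [-0.1, -0.1, 2.4]
gripper_width: 0.16
```

```bash
python3 ob.py;python3 - <<'E'
from h import *
from cell import arm
c=arm.capture("wrist");np.savez("w8.npz",**c)
cv2.imwrite("pics/w8z.png",cv2.resize(c["frame"][150:290,250:400,::-1],None,fx=4,fy=4,interpolation=cv2.INTER_CUBIC))
E
```

```text
[0.4742 0.1701 0.1178] 139.7 [-0.14 -0.15  2.43] [-0.147 -0.003  0.096] 0.16 q7 0.04 tilt 0.03
box-frame offset from head est (mm): -0.62 -0.82
```

View pics/w8z.png

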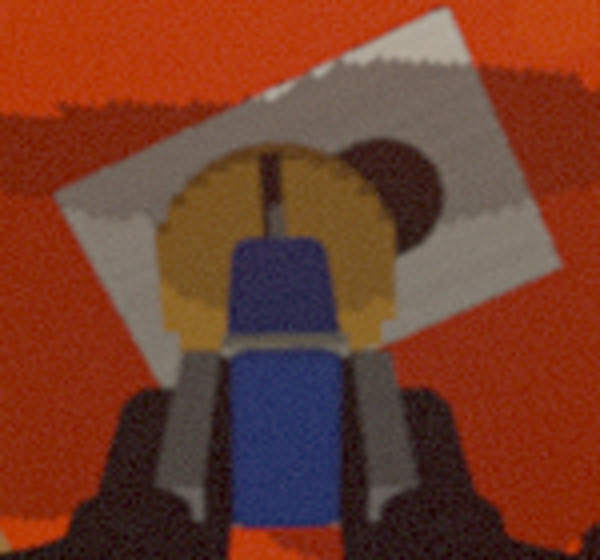

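Request:
move_arm(delta_pos=[[0, 0, 0], [0, 0, 0], [0, 0, 0], [0, 0, 0], [0, 0, 0]], turn=[0.06, 0.06, 0.06, 0.06, 0.06], hand=[1, 1, 1, 1, 1])

```text
time_s: 11.9
ee_pos: [0.4743, 0.1699, 0.1177]
ee_rot: [1.512, 2.753, -0.0]
force: [0.8, -0.9, 1.5]
gripper_width: 0.167
```

```bash
python3 ob.py
```

```text
[0.4743 0.1699 0.1177] 122.43 [ 0.78 -0.95  1.5 ] [-0.291 -0.127  0.139] 0.167 q7 -0.22 tilt 0.03
box-frame offset from head est (mm): -0.44 -0.9
```

Request:
move_arm(delta_pos=[[0, 0, 0], [0, 0, 0], [0, 0, 0], [0, 0, 0], [0, 0, 0]], turn=[0.06, 0.06, 0.06, 0.06, 0.06], hand=[1, 1, 1, 1, 1])

```text
time_s: 12.52
ee_pos: [0.4745, 0.1698, 0.1178]
ee_rot: [1.907, 2.496, -0.0]
force: [1.1, -1.4, 1.7]
gripper_width: 0.163
```

```bash
python3 ob.py
```

```text
[0.4745 0.1698 0.1178] 105.24 [ 1.15 -1.41  1.71] [-0.478 -0.189  0.153] 0.163 q7 -0.48 tilt 0.04
box-frame offset from head est (mm): -0.27 -1.04
```

Request:
move_arm(delta_pos=[[0, 0, 0], [0, 0, 0], [0, 0, 0], [0, 0, 0], [0, 0, 0]], turn=[0.06, 0.06, 0.06, 0.06, 0.06], hand=[1, 1, 1, 1, 1])

```text
time_s: 13.15
ee_pos: [0.4745, 0.1695, 0.1177]
ee_rot: [2.258, 2.183, -0.0]
force: [1.1, -1.9, 3.0]
gripper_width: 0.162
```

```bash
python3 ob.py
```

```text
[0.4745 0.1695 0.1177] 88.05 [ 1.06 -1.93  2.99] [-0.526 -0.231  0.118] 0.162 q7 -0.74 tilt 0.06
box-frame offset from head est (mm): -0.14 -1.29
```

Request:
move_arm(delta_pos=[[0, 0, 0], [0, 0, 0], [0, 0, 0], [0, 0, 0], [0, 0, 0]], turn=[0.04, 0.04, 0.04, 0.04, 0.03], hand=[1, 1, 1, 1, 1])

```text
time_s: 13.78
ee_pos: [0.4743, 0.1698, 0.1177]
ee_rot: [2.457, 1.957, -0.0]
force: [1.9, -3.6, 2.3]
gripper_width: 0.163
```

```bash
python3 ob.py;python3 - <<'E'
from h import *
from cell import arm
c=arm.capture("wrist");np.savez("w9.npz",**c)
cv2.imwrite("pics/w9z.png",cv2.resize(c["frame"][150:290,250:400,::-1],None,fx=4,fy=4,interpolation=cv2.INTER_CUBIC))
E
```

```text
[0.4743 0.1698 0.1177] 77.1 [ 1.87 -3.6   2.3 ] [-1.049 -0.547  0.116] 0.163 q7 -0.91 tilt 0.03
box-frame offset from head est (mm): -0.48 -1.03
```

View pics/w9z.png

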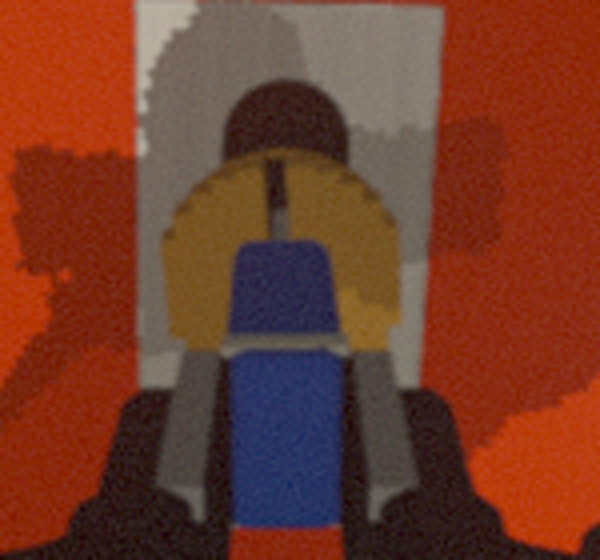

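Request:
move_arm(delta_pos=[[0, 0, 0], [0, 0, 0], [0, 0, 0], [0, 0, 0], [0, 0, 0]], turn=[0.02, 0.02, 0.02, 0, 0], hand=[1, 1, 1, 1, 1])

```text
time_s: 14.45
ee_pos: [0.4741, 0.1701, 0.1177]
ee_rot: [2.512, 1.886, 0.0]
force: [1.4, -5.2, 2.5]
gripper_width: 0.165
```

```bash
python3 ob.py
```

```text
[0.4741 0.1701 0.1177] 73.79 [ 1.42 -5.16  2.48] [-1.235 -0.676  0.088] 0.165 q7 -0.97 tilt 0.01
box-frame offset from head est (mm): -0.67 -0.81
```

Request:
move_arm(delta_pos=[[-0.0005, 0.0003, 0], [-0.0005, 0.0002, 0], [0, 0, 0], [0, 0, 0], [0, 0, 0]], turn=[0, 0, 0.02, 0.02, 0], hand=[1, 1, 1, 1, 1])

```text
time_s: 15.08
ee_pos: [0.4742, 0.1693, 0.1178]
ee_rot: [-2.55, -1.835, -0.0]
force: [2.6, -2.0, 2.1]
gripper_width: 0.164
```

```bash
python3 ob.py
```

```text
[0.4742 0.1693 0.1178] 71.49 [ 2.56 -1.96  2.07] [-0.685 -0.473  0.067] 0.164 q7 -1.0 tilt 0.01
box-frame offset from head est (mm): -0.42 -1.51
```

Request:
move_arm(delta_pos=[[0, 0, 0], [0, 0, 0], [0, 0, 0], [0, 0, 0], [0, 0, 0]], turn=[0.02, 0.02, 0, 0, 0], hand=[1, 1, 1, 1, 1])

```text
time_s: 15.7
ee_pos: [0.4743, 0.1692, 0.1177]
ee_rot: [-2.586, -1.784, -0.0]
force: [1.7, -2.5, 2.5]
gripper_width: 0.159
```

```bash
python3 ob.py;python3 - <<'E'
from h import *
from cell import arm
c=arm.capture("wrist");np.savez("w10.npz",**c)
cv2.imwrite("pics/w10z.png",cv2.resize(c["frame"][150:290,250:400,::-1],None,fx=4,fy=4,interpolation=cv2.INTER_CUBIC))
E
```

```text
[0.4743 0.1692 0.1177] 69.22 [ 1.66 -2.51  2.54] [-0.697 -0.498  0.383] 0.159 q7 -1.03 tilt 0.01
box-frame offset from head est (mm): -0.33 -1.66
```

View pics/w10z.png

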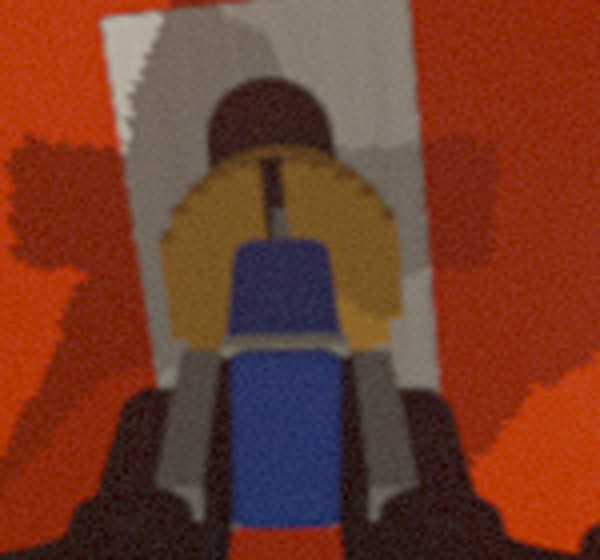

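Request:
move_arm(delta_pos=[[0, 0, 0], [0, 0, 0], [0, 0, 0], [0, 0, 0], [0, 0, 0]], turn=[-0.02, 0, 0, 0, 0], hand=[1, 1, 1, 1, 1])

```text
time_s: 16.38
ee_pos: [0.4743, 0.1691, 0.1177]
ee_rot: [-2.568, -1.81, -0.0]
force: [2.2, -3.3, 2.1]
gripper_width: 0.166
```

```bash
python3 ob.py
```

```text
[0.4743 0.1691 0.1177] 70.35 [ 2.2  -3.32  2.11] [-0.599 -0.483  0.257] 0.166 q7 -1.02 tilt 0.0
box-frame offset from head est (mm): -0.31 -1.71
```

Request:
move_arm(delta_pos=[[0, 0, 0], [0, 0, 0], [0, 0, 0], [0, 0, 0], [0, 0, 0]], turn=[-0.02, -0.02, 0, 0, 0], hand=[1, 1, 1, 1, 1])

```text
time_s: 17.0
ee_pos: [0.4743, 0.1691, 0.1177]
ee_rot: [-2.531, -1.861, -0.0]
force: [1.9, -2.1, 1.3]
gripper_width: 0.164
```

```bash
python3 ob.py
```

```text
[0.4743 0.1691 0.1177] 72.63 [ 1.94 -2.15  1.32] [-0.488 -0.389  0.034] 0.164 q7 -0.98 tilt 0.0
box-frame offset from head est (mm): -0.33 -1.69
```

Request:
move_arm(delta_pos=[[-0.0003, 0.0004, 0], [0, 0, 0], [0, 0, 0], [0, 0, 0], [0, 0, 0]], turn=[-0.02, 0, 0, 0, 0], hand=[1, 1, 1, 1, 1])

```text
time_s: 17.62
ee_pos: [0.4744, 0.1688, 0.1177]
ee_rot: [-2.512, -1.886, -0.0]
force: [0.0, -1.0, 2.9]
gripper_width: 0.168
```

```bash
python3 ob.py
```

```text
[0.4744 0.1688 0.1177] 73.79 [ 0.   -0.97  2.86] [-0.163 -0.168  0.006] 0.168 q7 -0.96 tilt 0.01
box-frame offset from head est (mm): -0.07 -1.94
```

Free of torque. Lift straight up.

Request:
move_arm(delta_pos=[[0, 0, -0.003], [0, 0, -0.006], [0, 0, -0.015], [0, 0, -0.025], [0, 0, -0.025]], turn=[0, 0, 0, 0, 0], hand=[1, 1, 1, 1, 1])

```text
time_s: 18.25
ee_pos: [0.474, 0.169, 0.1931]
ee_rot: [-2.512, -1.886, 0.001]
force: [-0.5, -0.8, -1.6]
gripper_width: 0.16
```

```bash
python3 ob.py;python3 - <<'E'
from h import *
from cell import arm
c=arm.capture("wrist");np.savez("w11.npz",**c)
cv2.imwrite("pics/w11.png",c["frame"][:,:,::-1])
cv2.imwrite("pics/w11z.png",cv2.resize(c["frame"][130:290,230:410,::-1],None,fx=4,fy=3.6,interpolation=cv2.INTER_CUBIC))
w=dict(np.load("w5.npz"))
E
```

```text
[0.474  0.169  0.1931] 73.82 [-0.48 -0.77 -1.62] [-0.004  0.009  0.004] 0.16 q7 -0.88 tilt 0.04
box-frame offset from head est (mm): -0.56 -1.91
```

View pics/w11z.png

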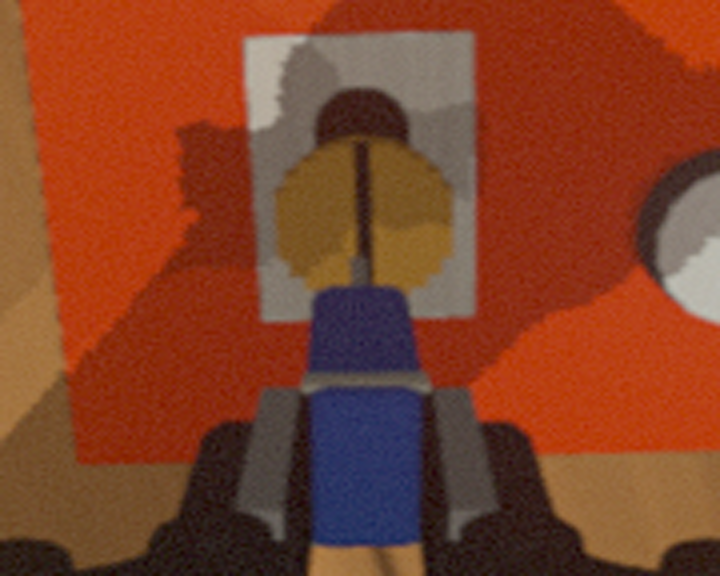

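```bash
python3 - <<'E'
from h import *
c=dict(np.load("w11.npz"))
px=lambda X,Y:[230+(X+.5)/4-.5,130+(Y+.5)/3.6-.5]
def a(p,q,z):
    k=plane(c,[px(*p),px(*q)],z);d=k[0]-k[1];return np.degrees(np.arctan2(d[1],d[0])),np.linalg.norm(d)
print("plate L",a((245,38),(262,322),.08),"R",a((474,33),(475,318),.08),"top",a((474,33),(245,38),.08),"bottom",a((475,318),(262,322),.08))
f=c["frame"][...,0].astype(float);pts=[]
for r in range(172,200):
    row=f[r,312:330]; w=np.clip(np.percentile(row,60)-row,0,None); w[w<w.max()*.4]=0; pts.append([312+(w*np.arange(18)).sum()/w.sum(),r])
k=plane(c,pts,.1)[:,:2]; vx,vy,_,_=cv2.fitLine(k.astype(np.float32),cv2.DIST_HUBER,0,0.001,0.001).ravel(); print("slot",np.degrees(np.arctan2(vy,vx)))
E
```

```text
plate L (np.float64(75.24259923716681), np.float64(0.08214409691909269)) R (np.float64(75.54124890569939), np.float64(0.08222350947513204)) top (np.float64(-14.803755112898937), np.float64(0.05579527430203175)) bottom (np.float64(-14.883189905463807), np.float64(0.056223973066453777))
slot 74.59088
```

```bash
python3 - <<'E'
from h import *
plan([.474,.169,.193],np.radians(73.8),[.5422,-.2278,.130],np.radians(177.3),15)
c=dict(np.load("w5.npz"));d=dict(np.load("w11.npz"))
E
```

```text
turn -0.1204
[[-0.0241, 0.0117, 0.0042], [-0.0254, 0.0088, 0.0042], [-0.0262, 0.0057, 0.0042], [-0.0267, 0.0025, 0.0042], [-0.0268, -0.0008, 0.0042]]
[[-0.0265, -0.004, 0.0042], [-0.0259, -0.0071, 0.0042], [-0.0248, -0.0102, 0.0042], [-0.0234, -0.0131, 0.0042], [-0.0217, -0.0158, 0.0042]]
[[-0.0196, -0.0183, 0.0042], [-0.0173, -0.0205, 0.0042], [-0.0147, -0.0225, 0.0042], [-0.0119, -0.0241, 0.0042], [-0.0089, -0.0253, 0.0042]]
```

Request:
move_arm(delta_pos=[[-0.0241, 0.0117, 0], [-0.0254, 0.0088, 0], [-0.0262, 0.0057, 0], [-0.0267, 0.0025, 0], [-0.0268, -0.0008, 0]], turn=[-0.1204, -0.1204, -0.1204, -0.1204, -0.1204], hand=[1, 1, 1, 1, 1])

```text
time_s: 18.92
ee_pos: [0.4971, 0.0359, 0.1922]
ee_rot: [1.835, 2.55, 0.0]
force: [-0.0, 0.5, -1.4]
gripper_width: 0.162
```

Request:
move_arm(delta_pos=[[-0.0265, -0.004, 0.0042], [-0.0259, -0.0071, 0.0042], [-0.0248, -0.0102, 0.0042], [-0.0234, -0.0131, 0.0042], [-0.0217, -0.0158, 0.0042]], turn=[-0.1204, -0.1204, -0.1204, -0.1204, -0.1204], hand=[1, 1, 1, 1, 1])

```text
time_s: 19.55
ee_pos: [0.5199, -0.0963, 0.171]
ee_rot: [-0.997, -2.979, -0.0]
force: [1.0, 1.2, -2.0]
gripper_width: 0.166
```

Request:
move_arm(delta_pos=[[-0.0196, -0.0183, 0.0042], [-0.0173, -0.0205, 0.0042], [-0.0147, -0.0225, 0.0042], [-0.0119, -0.0241, 0.0042], [-0.0089, -0.0253, 0.0042]], turn=[-0.1204, -0.1204, -0.1204, -0.1204, -0.1204], hand=[1, 1, 1, 1, 1])

```text
time_s: 20.18
ee_pos: [0.5427, -0.2287, 0.15]
ee_rot: [-0.069, -3.141, -0.0]
force: [0.4, 0.5, -1.7]
gripper_width: 0.163
```

Request:
move_arm(delta_pos=[[0, 0, 0.03], [0, 0, 0.02], [0, 0, 0], [0, 0, 0], [0, 0, 0]], turn=[0, 0, 0, 0, 0], hand=[1, 1, 1, 1, 1])

```text
time_s: 20.8
ee_pos: [0.5437, -0.2278, 0.1009]
ee_rot: [0.074, 3.139, -0.001]
force: [0.1, 1.0, -0.9]
gripper_width: 0.164
```

```bash
python3 ob.py;python3 - <<'E'
from h import *
from cell import arm
c=arm.capture("wrist");np.savez("w12.npz",**c)
cv2.imwrite("pics/w12z.png",cv2.resize(c["frame"][130:290,230:410,::-1],None,fx=4,fy=3.6,interpolation=cv2.INTER_CUBIC))
c=arm.capture("side");np.savez("s12.npz",**c)
cv2.imwrite("pics/s12z.png",cv2.resize(c["frame"][190:290,310:430,::-1],None,fx=6,fy=6,interpolation=cv2.INTER_CUBIC))
E
```

```text
[ 0.5437 -0.2278  0.1009] 177.3 [ 0.06  1.04 -0.86] [-0.041  0.015  0.026] 0.164 q7 1.44 tilt 0.11
box-frame offset from head est (mm): 166.9 -368.31
```

View pics/w12z.png

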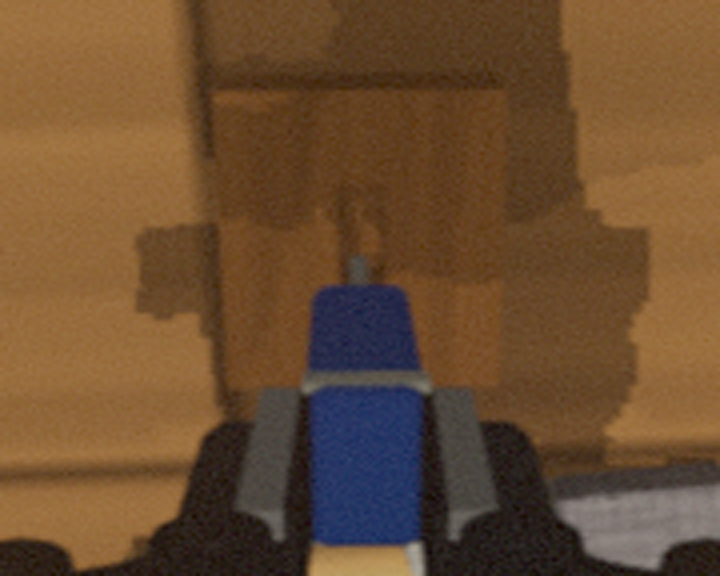

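View pics/s12z.png

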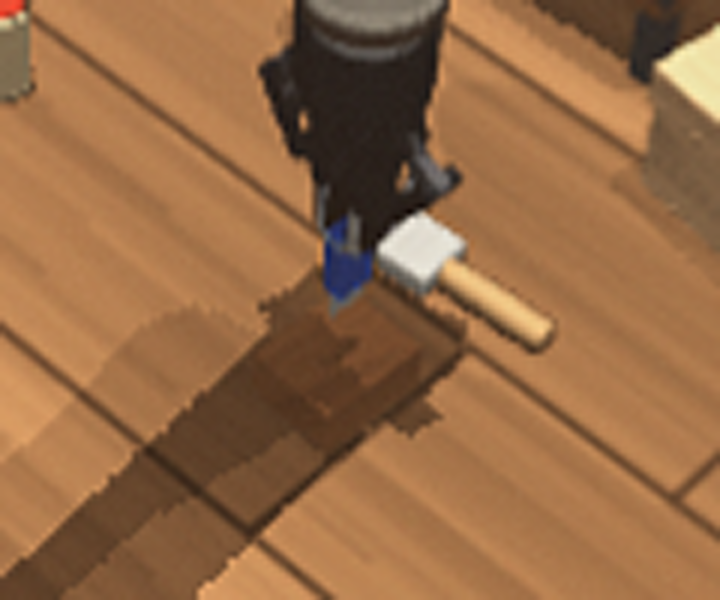

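Request:
move_arm(delta_pos=[[0.0013, 0, 0.015], [0, 0, 0.015], [0, 0, 0.006], [0, 0, 0], [0, 0, 0]], turn=[0, 0, 0, 0, 0], hand=[1, 1, 1, 1, 1])

```text
time_s: 21.52
ee_pos: [0.5418, -0.2278, 0.0639]
ee_rot: [0.075, 3.14, 0.0]
force: [-0.7, 0.0, -0.8]
gripper_width: 0.162
```

```bash
python3 ob.py;python3 - <<'E'
from h import *
from cell import arm
c=arm.capture("wrist")
cv2.imwrite("pics/w13z.png",cv2.resize(c["frame"][130:290,230:410,::-1],None,fx=4,fy=3.6,interpolation=cv2.INTER_CUBIC))
E
```

```text
[ 0.5418 -0.2278  0.0639] 177.27 [-0.71  0.02 -0.83] [ 0.022 -0.008  0.025] 0.162 q7 1.4 tilt 0.03
box-frame offset from head est (mm): 165.13 -368.77
```

View pics/w13z.png

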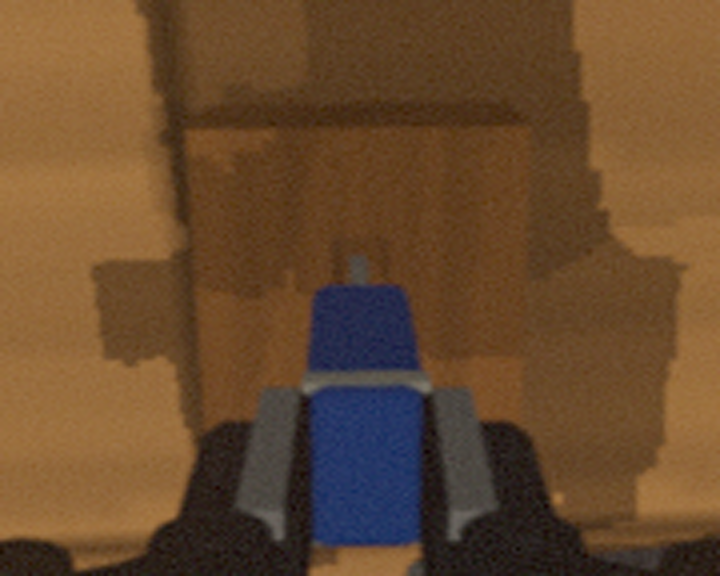

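Blade tip (358,260 in the crop) sits over the slot's end, centred sideways. Lower into the slot.

Request:
move_arm(delta_pos=[[-0.0003, 0, 0.004], [0, 0, 0.004], [0, 0, 0.002], [0, 0, 0], [0, 0, 0]], turn=[0, 0, 0, 0, 0], hand=[1, 1, 1, 1, 1])

```text
time_s: 22.2
ee_pos: [0.5419, -0.2279, 0.0538]
ee_rot: [0.075, 3.141, -0.0]
force: [-0.0, 0.1, -0.9]
gripper_width: 0.162
```

```bash
python3 ob.py
```

```text
[ 0.5419 -0.2279  0.0538] 177.27 [-0.01  0.06 -0.87] [-0.021  0.018 -0.034] 0.162 q7 1.39 tilt 0.01
box-frame offset from head est (mm): 165.21 -368.85
```

No contact, so the tip has entered; going on down.

Request:
move_arm(delta_pos=[[0, 0, 0.003], [0, 0, 0.003], [0, 0, 0.002], [0, 0, 0.001], [0, 0, 0]], turn=[0, 0, 0, 0, 0], hand=[1, 1, 1, 1, 1])

```text
time_s: 22.82
ee_pos: [0.5418, -0.2278, 0.0447]
ee_rot: [0.075, 3.141, 0.0]
force: [0.3, -0.3, -1.6]
gripper_width: 0.167
```

```bash
python3 ob.py
```

```text
[ 0.5418 -0.2278  0.0447] 177.26 [ 0.34 -0.25 -1.62] [ 0.061 -0.022  0.002] 0.167 q7 1.39 tilt 0.01
box-frame offset from head est (mm): 165.11 -368.84
```

Request:
move_arm(delta_pos=[[0, 0, 0.001], [0, 0, 0.001], [0, 0, 0.0005], [0, 0, 0], [0, 0, 0]], turn=[0, 0, 0, 0, 0], hand=[1, 1, 1, 1, 1])

```text
time_s: 23.45
ee_pos: [0.5418, -0.2279, 0.0423]
ee_rot: [0.075, 3.141, -0.0]
force: [-0.4, -0.2, -0.8]
gripper_width: 0.168
```

```bash
python3 ob.py
```

```text
[ 0.5418 -0.2279  0.0423] 177.27 [-0.43 -0.25 -0.85] [-0.012 -0.039  0.008] 0.168 q7 1.38 tilt 0.01
box-frame offset from head est (mm): 165.14 -368.85
```

Request:
move_arm(delta_pos=[[0, 0, 0.0005], [0, 0, 0.0005], [0, 0, 0], [0, 0, 0], [0, 0, 0]], turn=[0, 0, 0, 0, 0], hand=[1, 1, 1, 1, 1])

```text
time_s: 24.08
ee_pos: [0.5421, -0.2281, 0.0419]
ee_rot: [0.075, 3.14, -0.001]
force: [-2.3, 0.4, 6.0]
gripper_width: 0.166
```

```bash
python3 ob.py
```

```text
[ 0.5421 -0.2281  0.0419] 177.26 [-2.27  0.4   5.98] [0.07  0.43  0.016] 0.166 q7 1.38 tilt 0.04
box-frame offset from head est (mm): 165.42 -368.97
```

Request:
move_arm(delta_pos=[[0, 0, -0.0004], [0, 0, 0], [0, 0, 0], [0, 0, 0], [0, 0, 0]], turn=[0, 0, 0, 0, 0], hand=[1, 0.4, 0.1, -0.3, -0.3])

```text
time_s: 24.7
ee_pos: [0.5418, -0.2279, 0.0415]
ee_rot: [-0.075, -3.141, -0.0]
force: [0.3, -0.0, 0.2]
gripper_width: 0.652
```

```bash
python3 ob.py;python3 - <<'E'
from h import *
from cell import arm
c=arm.capture("wrist")
cv2.imwrite("pics/w14z.png",cv2.resize(c["frame"][130:290,230:410,::-1],None,fx=4,fy=3.6,interpolation=cv2.INTER_CUBIC))
E
```

```text
[ 0.5418 -0.2279  0.0415] 177.27 [ 0.29 -0.04  0.18] [ 0.017 -0.039  0.02 ] 0.652 q7 1.38 tilt 0.01
box-frame offset from head est (mm): 165.07 -368.87
```

View pics/w14z.png

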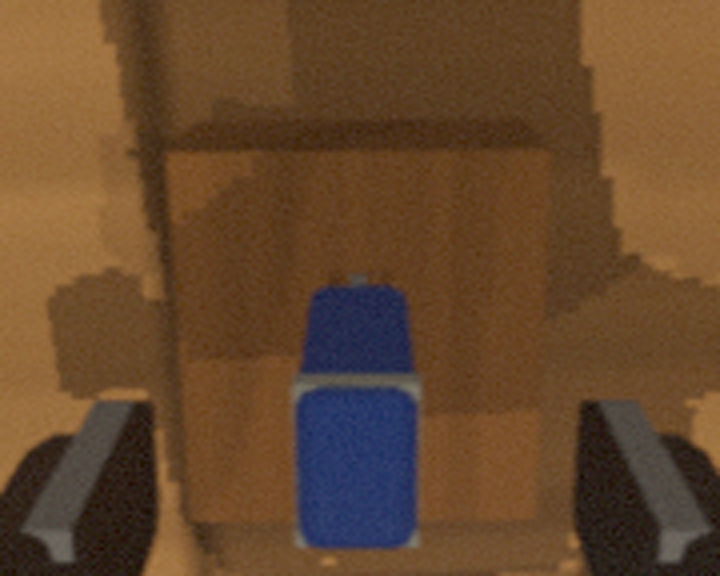

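Request:
move_arm(delta_pos=[[0, 0, -0.02], [0, 0, -0.04], [0, 0, -0.05], [0, 0, -0.05], [0, 0, -0.04]], turn=[0, 0, 0, 0, 0], hand=[-0.3, -0.3, -0.3, -0.3, -0.3])

```text
time_s: 25.38
ee_pos: [0.5425, -0.2276, 0.2454]
ee_rot: [0.074, 3.138, -0.002]
force: [0.5, -0.2, 0.9]
gripper_width: 0.648
```

```bash
python3 ob.py;python3 - <<'E'
from h import *
from cell import arm
c=arm.capture("wrist"); np.savez("w15.npz",**c)
cv2.imwrite("pics/w15z.png",cv2.resize(c["frame"][125:205,280:350,::-1],None,fx=7,fy=7,interpolation=cv2.INTER_CUBIC))
c=arm.capture("side");np.savez("s15.npz",**c)
cv2.imwrite("pics/s15z.png",cv2.resize(c["frame"][225:275,345:390,::-1],None,fx=10,fy=10,interpolation=cv2.INTER_CUBIC))
c=arm.capture("scene");np.savez("sc15.npz",**c)
cv2.imwrite("pics/sc15z.png",cv2.resize(c["frame"][145:205,250:310,::-1],None,fx=10,fy=10,interpolation=cv2.INTER_CUBIC))
E
```

```text
[ 0.5425 -0.2276  0.2454] 177.3 [ 0.54 -0.16  0.9 ] [-0.056  0.016  0.015] 0.648 q7 1.55 tilt 0.17
box-frame offset from head est (mm): 165.69 -368.43
```

View pics/w15z.png

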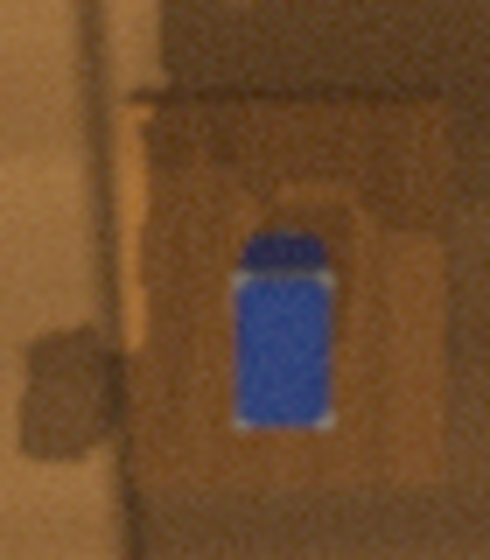

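View pics/s15z.png

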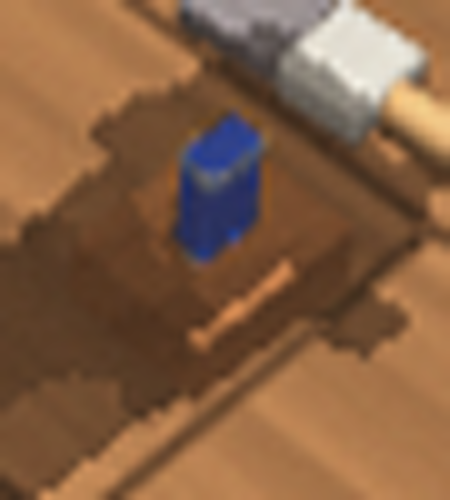

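View pics/sc15z.png

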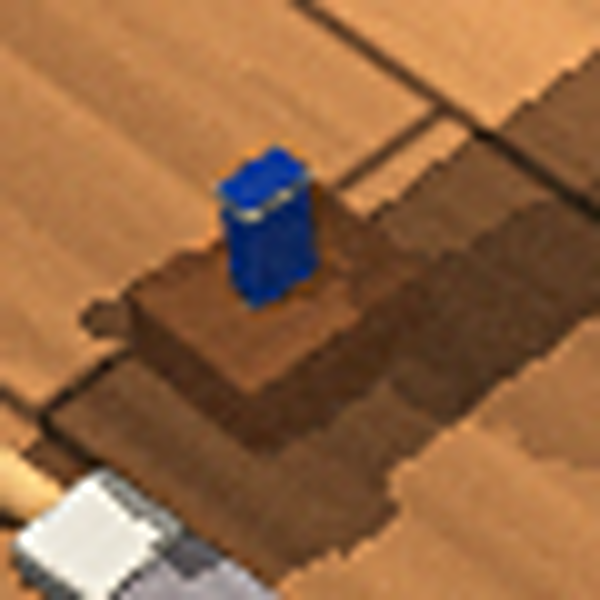

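```bash
python3 - <<'E'
from h import *
c=dict(np.load("sc15.npz"))
cv2.imwrite("pics/sc15l.png",cv2.resize(c["frame"][185:285,330:440,::-1],None,fx=6,fy=6,interpolation=cv2.INTER_CUBIC))
w=dict(np.load("w15.npz"))
px=lambda x,y:[280+(x+.5)/7-.5,125+(y+.5)/7-.5]
k=plane(w,[px(*p) for p in [(237,275),(330,275),(330,425),(237,425)]],.082);print(k.mean(0))
E
```

```text
[ 0.5415108  -0.22845346  0.082     ]
```

View pics/sc15l.png

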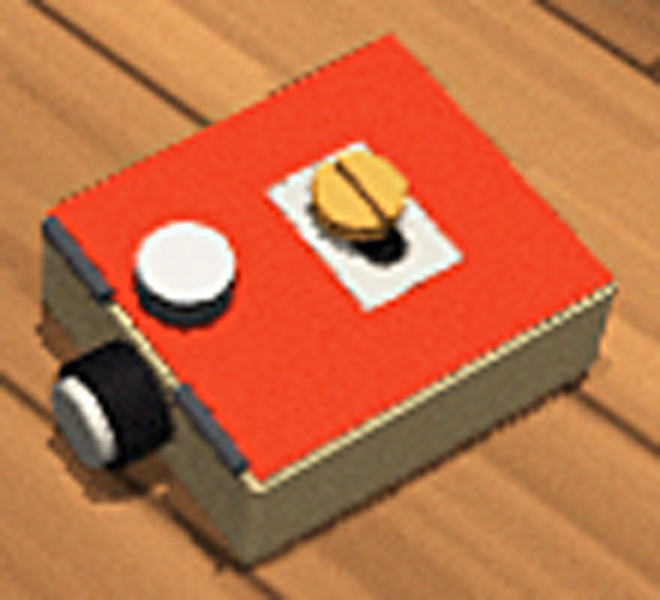

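Lock slot runs parallel to the plate's long edge, tin unmoved; key stands as it began. Handing in.

```bash
python3 -c "
from cell import arm
print(arm.hand_in())"
```

```text
the job is handed in; nothing more can be done
None
```

I took the key from its block, dropped it into the lock slot, turned the lock clockwise to its stop, and stood the key back in its block. I then let go and handed in at about 25.5 s.

**Lock:** In the wrist picture taken after I withdrew the key, the slot lies 90.7° from the box's x axis, so the cam is at about 1.58 rad. The last scene picture also shows the slot parallel to the long edge of the lock plate.

**Key:** It stands upright with its handle on the block, within about 1 mm of where it began. It is released, and the gripper is about 0.2 m above it.

**Bystanders:** The tin and the brush look unmoved. I did not measure the other bystanders again, but the arm did not work near them.

**Torque at the stop:** In the last step the wrist's vertical moment read 0.38 N m for a moment, above the lock's 0.3 N m damage limit. I backed off at once, to 0.26 and then about 0 N m, before withdrawing the key. The lock shows no sign of damage in the pictures, but I had no direct way to check for it. The push while turning was about 3–4 N downward, with up to about 5 N sideways.

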